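Set and clamp the depth stop of a capsule press

TASK

Set the depth stop of the little capsule press to the coffee capsule that sits in it: push the stop rod down by its knob until its foot rests on the top of the capsule, feeling for the touch and pressing no harder than gently, since the capsule dents. Then swing the clamp lever all the way round to its end so that the rod is locked there, still touching, and let go. Leave the capsule in its seat and everything else where it stands.

Things in the scene. Friction and masses are not known exactly. Their poses are not given: they have to be found in the camera images.
- press: Fixed capsule press: grey base plate 150 x 120 x 14 mm, steel column 65 mm behind the rod (24 mm thick, top at z = 162 mm), grey head at z = 120 to 150 mm that carries the rod, with an ear on its right for the clamp. Origin on the worktop directly under the rod's axis (x = y = 0); z up, x from the front of the press to its column, y to its left. The front faces the robot, turned by up to 0.4 rad.
- depth_stop: Steel rod (14 mm thick) sliding vertically in the head: black knob (28 mm across, 20 mm high) on top, rubber foot (24 mm across) below on a screw that is turned 0 to 14 mm out, differently each time (not measured). Origin on the axis, 138 mm below the knob's top; the foot's underside lies 0 to 14 mm below it. Stays where left; about 3 N push it down; any further rise is the touch (about 10 N per mm).
- stop_cap (a point): Centre of the top face of the rod's knob (28 mm across); moves with the rod. Push down here, for example with closed fingertips. It is the highest part of the press: 232 to 248 mm above the worktop at the start, about 192 to 221 mm when the foot touches the capsule.
- clamp_lever (a joint): Angle of the clamp lever about its upright pivot, rad. 0: open, pointing to the front of the press (-x); it grows anticlockwise seen from above to its end stop at 1.5, pointing to the press's right (-y): locked. Starts at 0 to 0.4. It bites from about 0.9 on and then holds the rod, so set the stop before. Takes about 2 N at the handle, 5 N near the end; stays where it is left.
- clamp_handle (a point): Point on the axis of the lever's handle, a black upright round post 16 mm thick and 50 mm high at the lever's free end, 70 mm from the pivot. The point is 16 mm below the post's top, 25 mm above the flat lever arm (11 mm wide), 191 mm above the worktop. Pinch it from above or push it sideways.
- clamp_pivot (a point): Pivot of the clamp lever, on the head of the press, 45 mm to the right (-y of the press) of the rod axis, 153 mm above the worktop. Fixed; the pivot axis is vertical, and the axes here are those of the press.
- capsule: The coffee capsule in the press: beige, 54 mm across at its rim, 34 mm high, 30 g, loose, standing wide rim up right under the rod. Origin at the centre of its underside. Its seat, a round metal riser 54 mm across with a 3 mm rim, is set to another height each time (underside 20 to 35 mm above the worktop).
- spice_jar: Bystander: clear spice jar with black cap, 44 mm across, 96 mm high, loose, left of the press. Origin under its centre.
- spare_capsule: Bystander: another coffee capsule (green, standing wide side down), 54 mm across, 33 mm high, loose, left of the press. Origin under its centre.
- glass: Bystander: drinking glass, 81 mm across, 91 mm high, loose, close behind the press on the right. Origin under its centre.
- second_jar: Bystander: clear spice jar with black cap, 44 mm across, 96 mm high, loose, close behind the press on the left. Origin under its centre.

How it is judged:
On the way, in this order (a step that is already met when the one before it is completed fails the run):
1. with the clamp still open, the foot of the stop rests on the capsule (contact force between depth_stop and capsule above 0.5 N and distance of capsule from where it was at the start of the episode below 0.006 m and angle between capsule's own z axis and vertical below 0.1 rad and value of joint clamp_lever below 0.8 rad), for 0.2 s.
2. the clamp lever is swung to its end while the foot still touches (contact force between depth_stop and capsule above 0.5 N and distance of capsule from where it was at the start of the episode below 0.006 m and angle between capsule's own z axis and vertical below 0.1 rad and value of joint clamp_lever above 1.35 rad), for 0.2 s.
At the end, for the whole second after the job is handed in: The foot of the stop touches the capsule (contact force over 0.5 N), the clamp lever stands beyond 1.35 rad (end stop 1.5), the capsule is upright within 0.1 rad and within 6 mm of where it started, and the rod and capsule are at rest (all of step 2 and linear speed of each of depth_stop, capsule below 0.005 m/s).
It fails at once if the stop presses on the capsule with more than 20 N (dented) (contact force between depth_stop and capsule above 20 N).
It fails at once if one of the bystanders is moved by more than 15 mm (distance of any of spice_jar, spare_capsule, glass, second_jar from where it was at the start of the episode above 0.015 m).
It also fails if it takes over 58 s, if anything falls off the work surface, if the arm or the gripper's body presses on something with over 40 N, if the wrist force passes 120 N, or if a joint passes its speed limit or range.

ROBOT

A 6-joint arm with a two-finger parallel gripper is mounted at the origin on a cart in front of the work surface, level with it; the furniture and walls round the work are solid. World frame = base frame: x ahead of the robot, y to its left, z up, the work surface at z = 0. Lengths are in m, angles in rad, forces in N, time in s.
With the tool pointing down it reaches from about 0.25 to 0.725 m from the base axis. Payload 4 kg.
Tool frame: the origin (TCP) lies on the front face of the gripper's body, between the roots of the fingers; the fingertips stand 73 mm ahead of it and the grasp point (between the pads) lies bot.tcp_to_grasp ahead of it (bot.tcp_to_grasp is the distance from the TCP to the grasp point, in m); z points along the fingers, y is the line along which they close (so a half turn about z gives the same grasp; the last joint's range is limited). The gripper opens to 85 mm and grips with 20 to 120 N. Pads are 22 mm wide; open, the fingers measure 114 mm over their backs; the gripper's body (76 mm by 85 mm) begins 54 mm behind the grasp point. The pads swing forward as they close: fully open they stand 13 mm farther back than shut.
Start: joints at [-1.13, 0.241, 0.005, 1.335, 0, 1.571], TCP at [0.213, -0.452, 0.304] pointing down, gripper open.
Joint ranges: [-2.72, 2.72], [-1.05, 1.87], [-1.09, 1.28], [-1.99, 2.15], [-1.42, 1.44], [-3.14, 3.14]. Speed limits (rad/s): [2.79, 2.79, 3.14, 3.14, 3.14, 3.14].

INTERFACE

Orientations are given as a unit quaternion [x, y, z, w].
In Python, from workcell import bot gives the robot as it stands.
- The arm moves only by the shell command python3 -m jog 'ROWS' [OPENING]. ROWS is JSON, one flat list of numbers, 6 for each row, row after row: the shift along the world's x, y, z scaled (see below), then the turn, a rotation vector about the world's x, y, z scaled (see below). In form: [tx, ty, tz, wx, wy, wz, tx, ty, tz, wx, wy, wz, ...]. A call has 1 to 10 rows; each row is the pose to reach, as a shift and turn from the pose commanded when the call began; what a row does not reach only later rows make up. The controller multiplies each number of a shift by 800 mm and each number of a turn by 2 rad. A row lasts 1/12 s, in which the tool goes at most 41.7 mm and 7.16 degrees, less where a joint would pass 70% of its speed; a pose out of reach is approached as far as the arm can. A call with a number of a shift or a turn outside -1 to 1 is refused whole. A call with a gripper value outside its range is refused whole. OPENING is the opening, from -1 (shut) to 1 (fully open), set as the call begins (- or left out, the last holds). The fingers move at their own pace and stop on an object; the grip force is fixed at half the most. Time passes only in rows, so rows that repeat a pose let the fingers close. It gives the time, the measured TCP pose, the force, the opening and the grip force at its end, in the units of the state.
- bot.get_obs(): the state, without advancing time (a new reading comes with each control period).
- bot.camera(name): name is "scene" or "top"; returns (picture, depth): 480x640x3 uint8, red, green, blue; 480x640 float32, m along the optical axis (not along the pixel's ray), 0 where there is no reading.
- bot.calibration(name): a dict with "intrinsics" (3x3 intrinsics, pixels), "pose" (4x4, takes a point from camera to world coordinates). Camera axes: x right, y up, looking along -z (the intrinsics and any distortion apply to the point x, -y, -z); pixel columns grow to the right and rows downward; lengths in m; the calibration is good to about 2 mm. A picture is of the moment at which its call begins. calibration takes no time and is no camera call.
- bot.job_done(): hands the job in; it is judged then, once.
Trained networks look in the newest picture that a camera, given by its name, has taken for a name from the list of things; names that differ only in an ending like _2 or _b are one class to them, and where a whole thing is asked for, a point or a joint stands for the part that bears it (a point fixed in the world has none). Each returns a list of dicts, best first, with "confidence" (0 to 1); they miss things now and then, are a little off and sometimes report something else, mostly with a low value. They report only what shows in the picture. A call takes as long as a camera call.
- bot.find_in(label, camera): "at" ([x, y, z] in m, in the coordinates of the camera as it stood for that picture, good to about 4 mm: the middle of the surface that is visible of it).
- bot.tip_of(label, camera): "at" ([x, y, z] in m, in the coordinates of the camera as it stood for that picture, good to about 4 mm: a listed point, or the origin of a listed thing).
The state is a dict: "clock": time; "joint_pos": joint angles; "joint_vel": joint speeds; "tau": joint torques, N m; "eef_pos": TCP position; "tool_rot": TCP orientation; "ft_force": force on the tool from outside, world axes, zero at the start; "ft_torque": the same for the moment, N m; "grip_width": finger opening in m; "grasp_force": force on a finger pad.
Only numpy, scipy, OpenCV 4.12 (cv2) and the standard library are available. Lean on these libraries where they do the work, as an engineer would, in place of code of your own. Each camera call takes 0.05 s, during which the arm holds its last target. There are 200 camera calls.

## Working session

There is one attempt and no reset: what is moved stays moved. The work goes in short steps, Python scripts to look and compute and a shell command to move; the robot and the scene stay as the last step left them, time stands still between calls to the robot, and variables do not carry over. Pictures are saved under pics/ and viewed, at most 10 in all, crops included, and the job is handed in when it is done.

```bash
mkdir -p pics; ls
cat > h.py <<'E'
from workcell import bot
import numpy as np, cv2
def W(c,p):
    T=np.array(bot.calibration(c)["pose"]); return (T@np.r_[p,1])[:3]
E
python3 - <<'E'
from h import *
for c in ["scene","top"]:
    im,d=bot.camera(c); cv2.imwrite(f"pics/{c}1.png",im[:,:,::-1])
    for l in ["stop_cap","clamp_handle","clamp_pivot","press","capsule","glass","spice_jar","spare_capsule"]:
        r=bot.tip_of(l,c)
        print(c,l,[(W(c,q["at"]).round(3).tolist(),round(q["confidence"],2)) for q in r[:2]])
o=bot.get_obs();print({k:np.round(v,3).tolist() for k,v in o.items()},bot.tcp_to_grasp)
E
```

```text
pics
scene stop_cap [([0.541, -0.132, 0.236], 0.61)]
scene clamp_handle [([0.48, -0.199, 0.192], 0.94), ([0.511, 0.018, 0.001], 0.74)]
scene clamp_pivot [([0.54, -0.175, 0.155], 0.97)]
scene press [([0.539, -0.132, 0.001], 0.79), ([0.545, -0.13, 0.091], 0.21)]
scene capsule [([0.548, -0.133, 0.035], 0.93), ([0.698, -0.079, 0.002], 0.71)]
scene glass [([0.676, -0.221, 0.002], 0.82), ([0.54, -0.177, 0.154], 0.69)]
scene spice_jar [([0.59, 0.02, 0.001], 0.84), ([0.538, -0.131, -0.001], 0.48)]
scene spare_capsule [([0.51, 0.018, -0.002], 0.72)]
top stop_cap [([0.538, -0.135, 0.235], 0.48)]
top clamp_handle [([0.475, -0.196, 0.191], 0.82)]
top clamp_pivot [([0.543, -0.181, 0.15], 0.81), ([0.541, -0.133, 0.095], 0.44)]
top press [([0.545, -0.135, 0.003], 0.56)]
top capsule [([0.538, -0.129, 0.035], 0.52)]
top glass [([0.673, -0.217, -0.003], 0.92)]
top spice_jar [([0.592, 0.019, 0.001], 0.94)]
top spare_capsule [([0.513, 0.017, -0.005], 0.95)]
{'clock': 0.9, 'joint_pos': [-1.13, 0.241, 0.005, 1.335, -0.0, 1.571], 'joint_vel': [0.002, 0.001, -0.001, -0.001, -0.001, -0.002], 'tau': [0.001, -37.219, 25.269, 0.001, 0.0, 0.0], 'eef_pos': [0.213, -0.452, 0.304], 'tool_rot': [0.976, 0.219, -0.0, 0.0], 'ft_force': [-0.485, 0.282, 0.03], 'ft_torque': [0.031, 0.054, 0.07], 'grasp_force': 0.0, 'grip_width': 0.086} 0.0539
```

View pics/scene1.png

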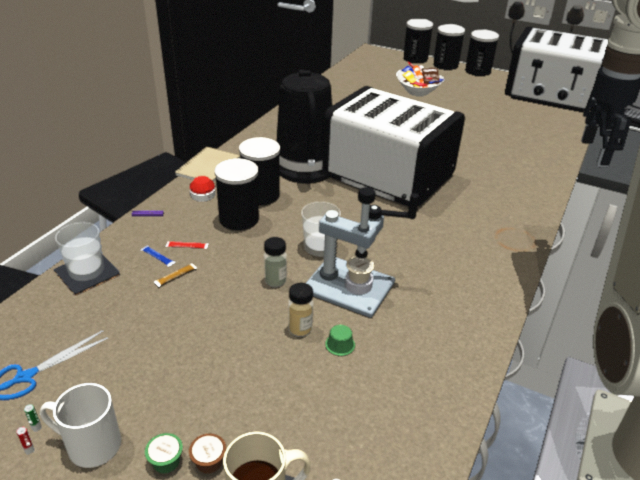

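View pics/top1.png

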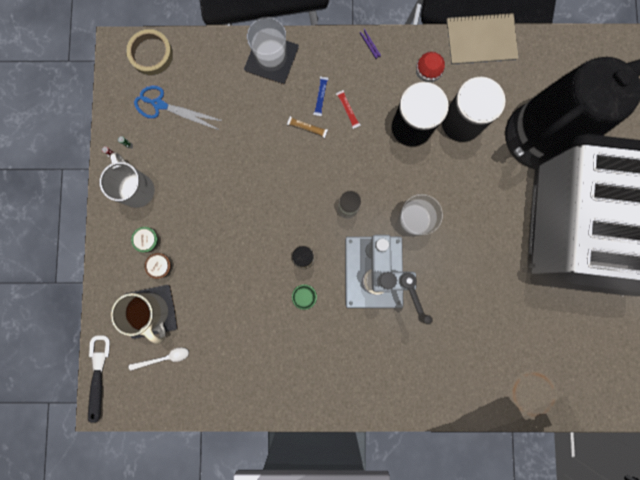

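The scene picture shows the press at about (350, 250): knob (366, 195), lever post (375, 212), foot (361, 253) just above the capsule (360, 268). In the top picture the press is nearly square to the robot, with the knob at (388, 281) and the post at (427, 320). Both agree with the networks. I'll refine the knob and the foot gap next.

Run:
```python
from h import *
def cloud(c):
    im,d=bot.camera(c); k=bot.calibration(c); K=np.array(k["intrinsics"]);T=np.array(k["pose"])
    v,u=np.mgrid[:480,:640]; P=np.stack([(u-K[0,2])/K[0,0]*d,-(v-K[1,2])/K[1,1]*d,-d],-1)
    return im,d,P@T[:3,:3].T+T[:3,3]
for c in ["scene","top"]:
    im,d,P=cloud(c)
    near=(d>0)&(np.hypot(P[...,0]-.54,P[...,1]+.133)<.03)
    m=near&(P[...,2]>.226); q=P[m]; print(c,"knob",m.sum(),q.mean(0).round(4),q.min(0).round(3),q.max(0).round(3))
    m=(d>0)&(np.hypot(P[...,0]-.478,P[...,1]+.198)<.025)&(P[...,2]>.195);q=P[m]; print("post",m.sum(),q.mean(0).round(4),q.min(0).round(3),q.max(0).round(3))
    if c=="scene":
        for v in range(238,300,2): print(v,P[v,360].round(3),im[v,360])
    x=im[230:310,300:400] if c=="scene" else im[220:320,330:450]
    cv2.imwrite(f"pics/{c}2.png",cv2.resize(x[:,:,::-1],None,fx=6,fy=6,interpolation=2))
```

```text
scene knob 154 [ 0.5419 -0.1291  0.2313] [ 0.529 -0.146  0.226] [ 0.558 -0.115  0.235]
post 71 [ 0.4764 -0.1977  0.203 ] [ 0.47  -0.208  0.196] [ 0.485 -0.191  0.21 ]
238 [ 0.542 -0.116  0.141] [84 91 95]
240 [ 0.54  -0.113  0.14 ] [80 89 92]
242 [ 0.54  -0.113  0.135] [79 86 90]
244 [ 0.541 -0.116  0.128] [79 87 89]
246 [ 0.541 -0.116  0.124] [86 91 92]
248 [ 0.544 -0.125  0.112] [107 109 108]
250 [ 0.544 -0.125  0.107] [102 107 104]
252 [ 0.544 -0.127  0.101] [85 87 85]
254 [ 0.543 -0.126  0.097] [21 21 20]
256 [ 0.541 -0.121  0.097] [20 21 20]
258 [ 0.541 -0.121  0.092] [96 91 84]
260 [ 0.549 -0.145  0.067] [108 104  94]
262 [ 0.547 -0.14   0.067] [100  96  86]
264 [ 0.545 -0.134  0.067] [93 86 76]
266 [ 0.543 -0.13   0.066] [94 88 79]
268 [ 0.538 -0.119  0.07 ] [129 125 113]
270 [ 0.537 -0.119  0.066] [145 138 127]
272 [ 0.534 -0.112  0.067] [192 180 154]
274 [ 0.534 -0.11   0.064] [132 124 104]
276 [ 0.534 -0.112  0.057] [124 117  96]
278 [ 0.535 -0.115  0.05 ] [124 117  98]
280 [ 0.534 -0.114  0.046] [122 113  98]
282 [ 0.533 -0.114  0.042] [125 116 100]
284 [ 0.534 -0.116  0.035] [120 120 122]
286 [ 0.531 -0.109  0.036] [134 133 136]
288 [ 0.531 -0.112  0.029] [121 121 124]
290 [ 0.53  -0.109  0.026] [118 118 121]
292 [ 0.529 -0.107  0.024] [121 119 122]
294 [ 0.529 -0.109  0.017] [112 114 118]
296 [ 0.527 -0.105  0.016] [193 205 211]
298 [ 0.526 -0.103  0.012] [214 228 231]
top knob 250 [ 0.5416 -0.1312  0.2323] [ 0.528 -0.147  0.226] [ 0.556 -0.117  0.236]
post 80 [ 0.4762 -0.1997  0.2057] [ 0.469 -0.208  0.195] [ 0.484 -0.193  0.21 ]
```

View pics/scene2.png

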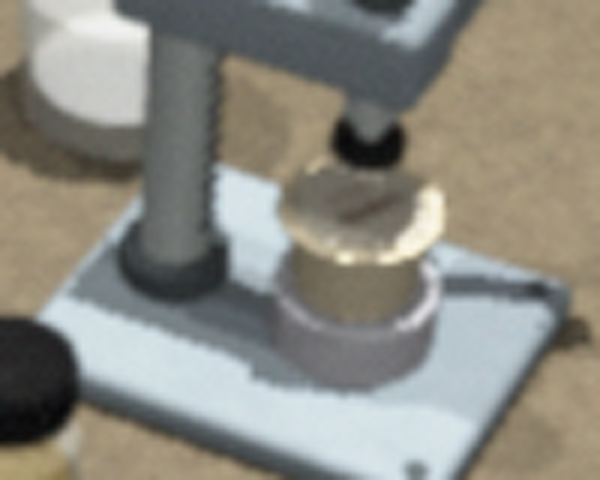

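Knob centre is (0.5415, -0.131), top at about 0.235. The foot is about 24 mm above the capsule, so touch should come with the knob near 0.211. I'll shut the gripper and move above the knob.

```bash
python3 -m jog '[0,0,0.03,0,0,0, 0.05,0.05,0.03,0,0,0, 0.1,0.1,0.03,0,0,0, 0.15,0.15,0.03,0,0,0, 0.2,0.2,0.03,0,0,0, 0.25,0.25,0.03,0,0,0, 0.3,0.3,0.03,0,0,0, 0.34,0.34,0.03,0,0,0, 0.38,0.375,0.03,0,0,0, 0.4106,0.401,0.025,0,0,0]' -1
python3 -m jog '[0,0,0,0,0,0,0,0,0,0,0,0,0,0,0,0,0,0,0,0,0,0,0,0]'
```

```text
clock: 1.83
eef_pos: [0.4813, -0.187, 0.3271]
tool_rot: [0.976, 0.219, 0.0, 0.0]
ft_force: [0.9, 0.2, -0.7]
grip_width: -0.0
grasp_force: 0.0
clock: 2.17
eef_pos: [0.4794, -0.1895, 0.3266]
tool_rot: [0.976, 0.218, -0.0, 0.0]
ft_force: [-0.2, -0.7, 0.4]
grip_width: -0.0001
grasp_force: 0.0
```

```bash
python3 -m jog '[0.04,0.036,0,0,0,0, 0.0775,0.073,0,0,0,0, 0.0775,0.073,0,0,0,0, 0.0775,0.073,-0.01,0,0,0, 0.0775,0.073,-0.01,0,0,0, 0.0775,0.073,-0.01,0,0,0]'
python3 - <<'E'
from h import *
im,d=bot.camera("scene"); cv2.imwrite("pics/s3.png",cv2.resize(im[120:320,280:480,::-1],None,fx=3,fy=3))
E
```

```text
clock: 2.67
eef_pos: [0.5407, -0.1317, 0.3178]
tool_rot: [0.976, 0.217, -0.001, -0.0]
ft_force: [-0.1, 0.6, 0.3]
grip_width: -0.0
grasp_force: 0.0
```

View pics/s3.png

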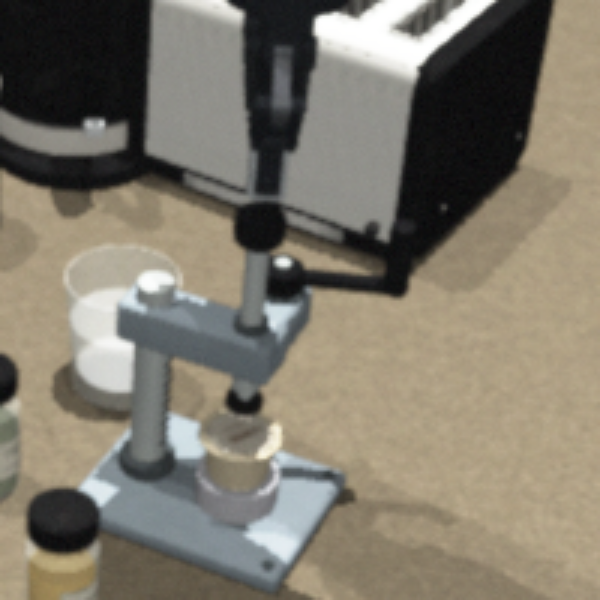

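The fingertips are centred over the knob at crop (262, 200), and nothing else is near them. Now down in steps well short of the expected touch (TCP about 0.284).

```bash
for i in 1; do python3 -m jog '[0,0,-0.005,0,0,0,0,0,-0.01,0,0,0,0,0,-0.01,0,0,0]'; python3 -m jog '[0,0,-0.0025,0,0,0,0,0,-0.005,0,0,0,0,0,-0.005,0,0,0]';python3 -m jog '[0,0,-0.0025,0,0,0,0,0,-0.005,0,0,0,0,0,-0.005,0,0,0]';python3 -m jog '[0,0,-0.0025,0,0,0,0,0,-0.005,0,0,0,0,0,-0.005,0,0,0]';python3 -m jog '[0,0,-0.0025,0,0,0,0,0,-0.005,0,0,0,0,0,-0.005,0,0,0]'; done | grep -E "eef|force:"
```

```text
eef_pos: [0.5414, -0.1309, 0.3098]
ft_force: [0.2, 0.2, -0.4]
grasp_force: 0.0
eef_pos: [0.5419, -0.1304, 0.3061]
ft_force: [0.0, -0.2, -0.2]
grasp_force: 0.0
eef_pos: [0.5423, -0.1303, 0.3026]
ft_force: [-0.6, -0.6, 0.9]
grasp_force: 0.4
eef_pos: [0.5423, -0.1303, 0.2984]
ft_force: [0.6, -0.1, 1.1]
grasp_force: 0.7
eef_pos: [0.5423, -0.1304, 0.2942]
ft_force: [0.1, -0.0, 1.9]
grasp_force: 0.6
```

```bash
for i in 1; do python3 -m jog '[0,0,-0.0025,0,0,0,0,0,-0.0025,0,0,0,0,0,-0.0025,0,0,0]'; python3 -m jog '[0,0,-0.0013,0,0,0,0,0,-0.0013,0,0,0,0,0,-0.0013,0,0,0]';python3 -m jog '[0,0,-0.0013,0,0,0,0,0,-0.0013,0,0,0,0,0,-0.0013,0,0,0]'; done | grep -E "eef|ft_force:"
```

```text
eef_pos: [0.5422, -0.1304, 0.2922]
ft_force: [0.1, -0.5, 0.5]
eef_pos: [0.5422, -0.1303, 0.2914]
ft_force: [0.2, -0.7, 1.5]
eef_pos: [0.5422, -0.1303, 0.2905]
ft_force: [1.0, -0.5, 1.9]
```

```bash
for i in 1; do python3 -m jog '[0,0,-0.001,0,0,0,0,0,-0.001,0,0,0,0,0,-0.001,0,0,0]'; python3 -m jog '[0,0,-0.001,0,0,0,0,0,-0.001,0,0,0,0,0,-0.001,0,0,0]'; done | grep -E "eef|ft_force:"
```

```text
eef_pos: [0.5422, -0.1304, 0.2897]
ft_force: [0.2, -0.1, 1.9]
eef_pos: [0.5422, -0.1303, 0.2889]
ft_force: [0.3, 0.5, 2.4]
```

Run:
```python
from h import *
im,d=bot.camera("scene"); k=bot.calibration("scene"); K=np.array(k["intrinsics"]);T=np.array(k["pose"])
cv2.imwrite("pics/s4.png",cv2.resize(im[230:310,300:400,::-1],None,fx=6,fy=6,interpolation=2))
f=[bot.get_obs()["ft_force"][2]];print(f)
```

```text
[np.float64(3.484481034029598)]
```

View pics/s4.png

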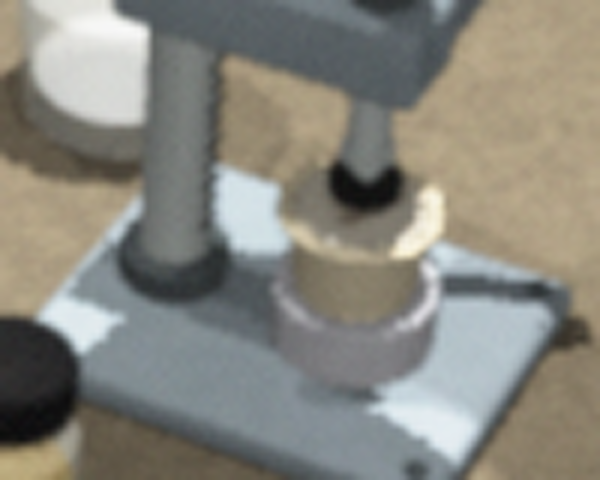

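Foot's lower edge is at crop (365, 208). When it stands on the capsule top, that edge should be near y = 230, so roughly 6–9 mm remain. I'll continue carefully.

```bash
for i in 1; do python3 -m jog '[0,0,-0.0012,0,0,0,0,0,-0.0025,0,0,0,0,0,-0.0025,0,0,0]'; python3 -m jog '[0,0,-0.001,0,0,0,0,0,-0.001,0,0,0,0,0,-0.001,0,0,0]'; python3 -m jog '[0,0,-0.001,0,0,0,0,0,-0.001,0,0,0,0,0,-0.001,0,0,0]';  done | grep -E "eef|ft_force:"
```

```text
eef_pos: [0.5422, -0.1304, 0.2867]
ft_force: [0.6, 1.1, 2.1]
eef_pos: [0.5422, -0.1304, 0.2859]
ft_force: [1.8, -0.4, 2.3]
eef_pos: [0.5422, -0.1304, 0.2852]
ft_force: [1.2, -0.1, 1.6]
```

```bash
for i in 1; do python3 -m jog '[0,0,-0.001,0,0,0,0,0,-0.001,0,0,0,0,0,-0.001,0,0,0]'; python3 -m jog '[0,0,-0.001,0,0,0,0,0,-0.001,0,0,0,0,0,-0.001,0,0,0]';  done | grep -E "eef|ft_force:"
```

```text
eef_pos: [0.5422, -0.1304, 0.2844]
ft_force: [1.7, 0.1, 1.9]
eef_pos: [0.5422, -0.1304, 0.2837]
ft_force: [0.9, 0.4, 2.9]
```

```bash
for i in 1; do python3 -m jog '[0,0,-0.001,0,0,0,0,0,-0.001,0,0,0,0,0,-0.001,0,0,0]'; python3 -m jog '[0,0,-0.001,0,0,0,0,0,-0.001,0,0,0,0,0,-0.001,0,0,0]';  done | grep -E "eef|ft_force:"
```

```text
eef_pos: [0.5422, -0.1303, 0.2828]
ft_force: [0.7, 0.4, 1.8]
eef_pos: [0.5422, -0.1304, 0.282]
ft_force: [0.9, -0.2, 2.0]
```

```bash
for i in 1; do python3 -m jog '[0,0,-0.001,0,0,0,0,0,-0.001,0,0,0,0,0,-0.001,0,0,0]'; python3 -m jog '[0,0,-0.001,0,0,0,0,0,-0.001,0,0,0,0,0,-0.001,0,0,0]';  done | grep -E "eef|ft_force:"
```

```text
eef_pos: [0.5422, -0.1304, 0.2814]
ft_force: [1.0, 1.1, 3.5]
eef_pos: [0.5421, -0.1304, 0.281]
ft_force: [-0.5, 0.7, 5.3]
```

Force is rising and the descent is lagging, which looks like the touch. I'll hold and check the reading.

```bash
for i in 1; do python3 -m jog '[0,0,0,0,0,0,0,0,0,0,0,0]'; python3 -m jog '[0,0,-0.0005,0,0,0,0,0,-0.0005,0,0,0,0,0,-0.0005,0,0,0]'; python3 -m jog '[0,0,0,0,0,0,0,0,0,0,0,0]'; done | grep -E "eef|ft_force:"
```

```text
eef_pos: [0.5422, -0.1304, 0.2811]
ft_force: [-0.1, 0.9, 5.2]
eef_pos: [0.5422, -0.1304, 0.281]
ft_force: [0.3, 0.9, 6.5]
eef_pos: [0.5421, -0.1304, 0.281]
ft_force: [0.3, 0.4, 7.4]
```

Contact is steady at about 5 N over friction. I'll lift off slowly, then go to the near side of the post for a tangential push, with the tool's y already along the tangent.

```bash
python3 -m jog '[0,0,0.0005,0,0,0, 0,0,0.001,0,0,0, 0,0,0.002,0,0,0, 0,0,0.005,0,0,0,0,0,0.02,0,0,0, 0,0,0.035,0,0,0, -0.04,-0.021,0.035,0,0,0, -0.08,-0.042,0.035,0,0,0, -0.094,-0.0495,0.035,0,0,0, -0.094,-0.0495,0.035,0,0,0]' | grep -E "eef|ft_force:"
python3 - <<'E'
from h import *
for c in ["scene","top"]:
    im,d=bot.camera(c); k=bot.calibration(c); K=np.array(k["intrinsics"]);T=np.array(k["pose"])
    v,u=np.mgrid[:480,:640]; P=np.stack([(u-K[0,2])/K[0,0]*d,-(v-K[1,2])/K[1,1]*d,-d],-1)@T[:3,:3].T+T[:3,3]
    for n,x,y,r,z in [("post",.478,-.2,.02,.195),("knob",.5415,-.131,.02,.19)]:
        m=(d>0)&(np.hypot(P[...,0]-x,P[...,1]-y)<r)&(P[...,2]>z)&(P[...,2]<.215);q=P[m]
        print(c,n,m.sum(),q.mean(0).round(4),q.max(0).round(3)) if len(q) else 0
    cv2.imwrite(f"pics/{c}5.png",cv2.resize((im[140:320,280:460] if c=="scene" else im[200:360,310:470])[:,:,::-1],None,fx=3,fy=3))
E
```

```text
eef_pos: [0.4642, -0.1709, 0.3079]
ft_force: [0.8, -0.3, 0.0]
scene post 77 [ 0.4764 -0.1973  0.2025] [ 0.485 -0.189  0.21 ]
scene knob 249 [ 0.541  -0.1268  0.203 ] [ 0.558 -0.115  0.211]
top knob 246 [ 0.5414 -0.1308  0.2077] [ 0.556 -0.116  0.213]
```

View pics/scene5.png

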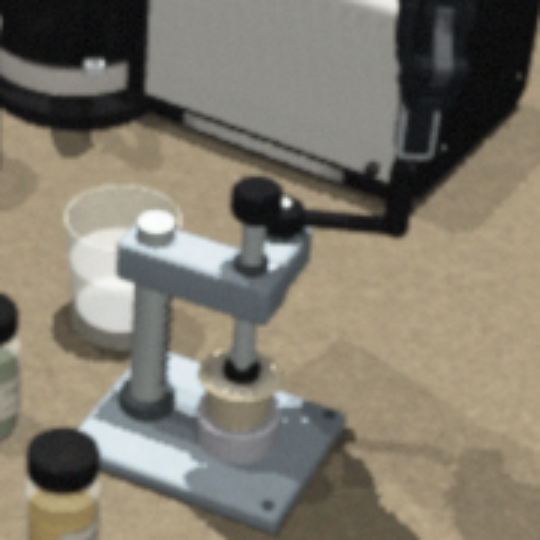

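The foot stands on the capsule at crop (240, 375) and the knob stayed at about 0.208 after release. The fingers hang beside the post. I'll work out the arc.

Run:
```python
from h import *
o=bot.get_obs(); print(np.round(o["joint_pos"],3),o["eef_pos"].round(4) if hasattr(o["eef_pos"],'round') else o["eef_pos"],o["clock"])
pv=np.array([.5425,-.1785]); c=np.array([.467,-.170])
for a in [.31,.44,.6,.75,.9,1.05,1.2,1.3,1.4,1.54]:
    F=pv+.07*np.array([-np.cos(a),-np.sin(a)])-.0225*np.array([np.sin(a),-np.cos(a)])
    print(a,F.round(4),((F-c)/.8).round(4),round((a-.44)/2,3))
```

```text
[-0.35   0.233  0.006  1.344  0.     2.352] [ 0.4669 -0.1701  0.3081] 9.0333
0.31 [ 0.469  -0.1784] [ 0.0025 -0.0105] -0.065
0.44 [ 0.4696 -0.188 ] [ 0.0032 -0.0224] 0.0
0.6 [ 0.472  -0.1995] [ 0.0063 -0.0368] 0.08
0.75 [ 0.4759 -0.2098] [ 0.0112 -0.0497] 0.155
0.9 [ 0.4814 -0.2193] [ 0.018  -0.0617] 0.23
1.05 [ 0.4882 -0.228 ] [ 0.0264 -0.0725] 0.305
1.2 [ 0.4962 -0.2356] [ 0.0365 -0.082 ] 0.38
1.3 [ 0.5021 -0.2399] [ 0.0439 -0.0874] 0.43
1.4 [ 0.5084 -0.2437] [ 0.0518 -0.0921] 0.48
1.54 [ 0.5179 -0.2478] [ 0.0636 -0.0972] 0.55
```

```bash
python3 -m jog '[0,0,-0.02,0,0,0,0,0,-0.05,0,0,0,0,0,-0.0685,0,0,0,0,0,-0.0685,0,0,0,0,0,-0.0685,0,0,0]'
```

```text
clock: 9.45
eef_pos: [0.4674, -0.1693, 0.2524]
tool_rot: [0.976, 0.219, -0.001, -0.001]
ft_force: [1.1, 0.9, -0.4]
grip_width: -0.0002
grasp_force: 0.0
```

```bash
python3 -m jog '[0.0025,-0.0105,0,0,0,0, 0.003,-0.018,0,0,0,0, 0.004,-0.0224,0,0,0,0.02, 0.005,-0.03,0,0,0,0.05, 0.0063,-0.0368,0,0,0,0.08, 0.0085,-0.043,0,0,0,0.12, 0.0112,-0.0497,0,0,0,0.155, 0.0112,-0.0497,0,0,0,0.155]' | grep -E "eef|ft_force:|rot"
python3 - <<'E'
from h import *
for c in ["scene","top"]:
    im,d=bot.camera(c)
    print(c,[(W(c,q["at"]).round(3).tolist(),round(q["confidence"],2)) for q in bot.tip_of("clamp_handle",c)[:2]])
    cv2.imwrite(f"pics/{c}6.png",cv2.resize((im[140:320,280:460] if c=="scene" else im[200:360,310:470])[:,:,::-1],None,fx=3,fy=3))
E
```

```text
eef_pos: [0.4768, -0.2109, 0.2543]
tool_rot: [0.93, 0.367, 0.001, 0.001]
ft_force: [0.1, -0.2, -0.9]
scene [([0.494, -0.226, 0.19], 0.72)]
top [([0.494, -0.224, 0.193], 0.93), ([0.54, -0.132, 0.067], 0.36)]
```

View pics/scene6.png

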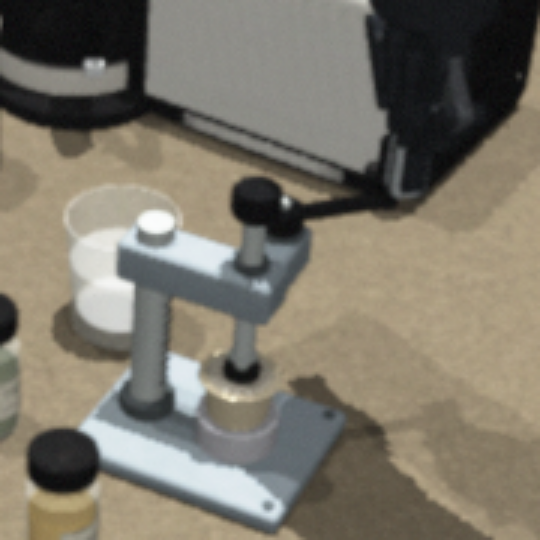

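The handle has followed to a world lever angle of about 0.77, the model is accurate and the rod is unchanged. Continuing to about 1.4.

```bash
python3 -m jog '[0.0034,-0.006,0,0,0,0.038, 0.0068,-0.012,0,0,0,0.075, 0.011,-0.0175,0,0,0,0.112, 0.0152,-0.0228,0,0,0,0.15, 0.02,-0.0277,0,0,0,0.188, 0.0253,-0.0323,0,0,0,0.225, 0.0327,-0.0377,0,0,0,0.275, 0.0406,-0.0424,0,0,0,0.325, 0.0406,-0.0424,0,0,0,0.325, 0.0406,-0.0424,0,0,0,0.325]' | grep -E "eef|ft_force:|rot"
python3 -m jog '[0.006,-0.0026,0,0,0,0.035, 0.0088,-0.004,0,0,0,0.05, 0.0088,-0.004,0,0,0,0.05]' | grep -E "eef|ft_force:|rot"
python3 - <<'E'
from h import *
for c in ["scene","top"]:
    im,d=bot.camera(c)
    print(c,[(W(c,q["at"]).round(3).tolist(),round(q["confidence"],2)) for q in bot.tip_of("clamp_handle",c)[:2]])
E
```

```text
eef_pos: [0.5085, -0.2437, 0.2533]
tool_rot: [0.766, 0.643, -0.0, 0.0]
ft_force: [-1.0, -0.2, 0.4]
eef_pos: [0.5149, -0.2466, 0.2533]
tool_rot: [0.732, 0.681, -0.0, -0.0]
ft_force: [-1.7, 0.9, 1.8]
scene [([0.54, -0.245, 0.192], 0.84), ([0.539, -0.133, 0.0], 0.6)]
top [([0.538, -0.242, 0.191], 0.57)]
```

```bash
for i in 1; do python3 -m jog '[0.002,-0.0005,0,0,0,0,0.002,-0.0005,0,0,0,0,0.002,-0.0005,0,0,0,0]'; python3 -m jog '[0.002,-0.0003,0,0,0,0,0.002,-0.0003,0,0,0,0,0.002,-0.0003,0,0,0,0]';python3 -m jog '[0.002,0,0,0,0,0,0.002,0,0,0,0,0,0.002,0,0,0,0,0]'; done | grep -E "eef|ft_force:"
```

```text
eef_pos: [0.516, -0.2469, 0.2533]
ft_force: [-4.8, 1.1, 2.5]
eef_pos: [0.5163, -0.247, 0.2532]
ft_force: [-8.7, 2.3, 5.2]
eef_pos: [0.5167, -0.2469, 0.2532]
ft_force: [-12.3, 0.2, 6.3]
```

```bash
for i in 1; do python3 -m jog '[0.002,0,0,0,0,0,0.002,0,0,0,0,0,0.002,0,0,0,0,0]'; python3 -m jog '[-0.005,0,0,0,0,0,-0.02,0,0,0,0,0,-0.035,0,0,0,0,0,-0.035,0,0.03,0,0,0,-0.035,0,0.1,0,0,0,-0.1,0,0.12,0,0,0,-0.14,0,0.12,0,0,0,-0.14,0,0.12,0,0,0]'; done | grep -E "clock|eef|ft_force:"
python3 - <<'E'
from h import *
for c in ["scene","top"]:
    im,d=bot.camera(c)
    for l in ["clamp_handle","clamp_pivot","press","stop_cap","capsule"]: print(c,l,[(W(c,q["at"]).round(3).tolist(),round(q["confidence"],2)) for q in bot.tip_of(l,c)[:1]])
    cv2.imwrite(f"pics/{c}7.png",cv2.resize((im[140:320,280:460] if c=="scene" else im[220:340,330:480])[:,:,::-1],None,fx=4 if c=="top" else 3,fy=4 if c=="top" else 3))
E
```

```text
clock: 12.6
eef_pos: [0.517, -0.247, 0.2531]
ft_force: [-16.4, 2.1, 9.4]
clock: 13.27
eef_pos: [0.4068, -0.2476, 0.3524]
ft_force: [-0.9, 0.1, 0.1]
scene clamp_handle [([0.537, -0.242, 0.189], 0.82)]
scene clamp_pivot [([0.543, -0.175, 0.154], 0.58)]
scene press [([0.544, -0.131, -0.002], 0.66)]
scene stop_cap [([0.543, -0.134, 0.215], 0.82)]
scene capsule [([0.546, -0.134, 0.035], 0.8)]
top clamp_handle [([0.537, -0.246, 0.191], 0.77)]
top clamp_pivot [([0.54, -0.18, 0.151], 0.6)]
top press [([0.543, -0.134, 0.003], 0.55)]
top stop_cap [([0.538, -0.131, 0.207], 0.59)]
top capsule [([0.541, -0.128, 0.032], 0.59)]
```

View pics/scene7.png

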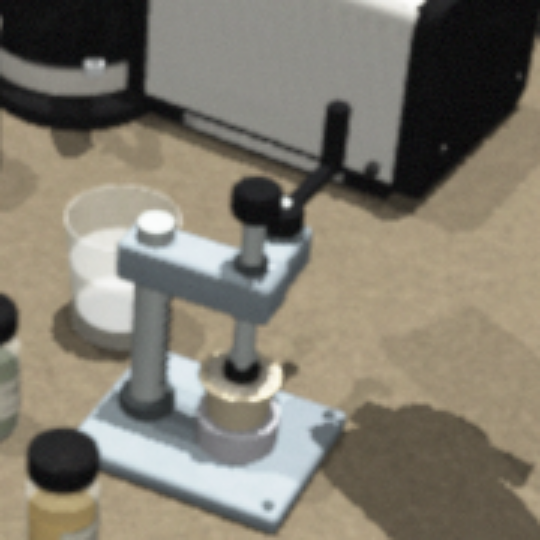

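View pics/top7.png

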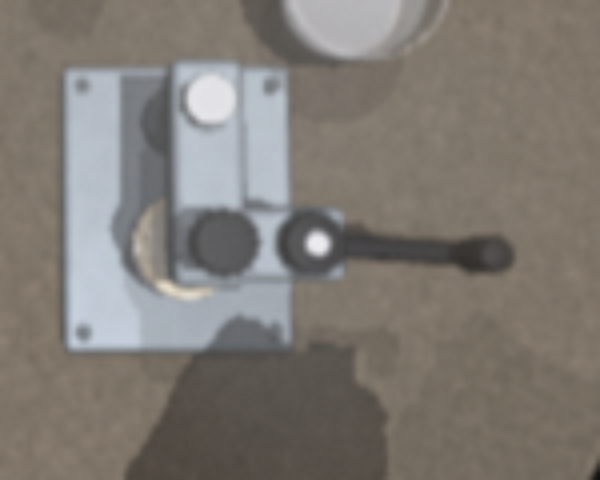

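The top picture shows the lever from pivot (317, 242) to post (490, 254). That is about 0.07 rad short of the press's right, so 1.5 rad, its end stop, which the stall at 16 N also indicates. In the scene picture the foot stands on the capsule (240, 372), which is still in its seat. Handing in.

```bash
python3 -c "
from workcell import bot
print(bot.job_done())"
```

```text
the job is handed in; nothing more can be done
None
```

The foot rests on the capsule with a gentle touch, about 5 N while I was pressing, and the clamp lever is at its end stop (about 1.5 rad). The gripper is clear, the last images show the capsule still in its seat, and the job is handed in with no verdict returned.

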